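# Feed a sample carrier under the analyser's spring flap

## Robot

A 6-joint arm with a two-finger parallel gripper is mounted at the origin on the work surface. World frame = base frame: x ahead of the robot, y to its left, z up, the work surface at z = 0. Lengths are in m, angles in rad, forces in N, time in s.
With the tool pointing down it reaches from about 0.35 to 0.875 m from the base axis. Payload 15.5 kg.
Tool frame: the origin (TCP) lies midway between the tips of the shut fingers; the grasp point (between the pads) lies 19 mm behind it; y points along the fingers, z is the direction in which the jaws open and shut, and the axes are right-handed (so a half turn about y gives the same grasp; the last joint's range is limited). The gripper opens to 85 mm and grips with 20 to 120 N. Pads are 22 mm wide; open, the fingers measure 114 mm over their backs; the gripper's body (76 mm by 85 mm) begins 54 mm behind the grasp point. The pads swing forward as they close: fully open they stand 13 mm farther back than shut.
Start: joints at [-1.29, 0.494, 1.345, -0, 1.302, -0.096], TCP at [0.229, -0.581, 0.231] pointing down, gripper open.
Joint ranges: [-2.91, 2.91], [-0.82, 2.16], [0.22, 2.67], [-1.22, 4.37], [0.12, 2.79], [-3.08, 3.08]. Speed limits (rad/s): [1.89, 1.89, 2.57, 3.01, 3.01, 3.01].

## Interface

Orientations are given as a unit quaternion [x, y, z, w].
In Python, from bench import bot gives the robot as it stands. The module is installed in compiled form; this text tells all that it offers.
- The arm moves only by the tool step_arm, never from a script. Its argument "moves" is a list that holds one entry, the list of rows, each a list of 7 numbers: the shift along the tool's x, y, z in m, then the turn, a rotation vector about the tool's x, y, z in rad, then the finger opening in m, from 0 to 0.0854. A call has 1 to 20 rows; each row is the pose to reach, as a shift and turn from the pose measured when the call began, along the tool's axes at that moment; what a row does not reach only later rows make up. A row lasts 1/12 s, in which the tool goes at most 41.7 mm and 7.16 degrees, less where a joint would pass 70% of its speed; a pose out of reach is approached as far as the arm can. A call with a gripper value outside its range is refused whole. The fingers move at their own pace and stop on an object; "newtons" is the grip in N (left out, the last holds). Time passes only in rows, so rows that repeat a pose let the fingers close. It gives the time, the measured TCP pose, the force and the opening at its end, in the units of the state.
- bot.sense(): the state, without advancing time (a new reading comes with each control period).
- bot.snapshot(name): name is "side" or "top"; returns a dict with "color" (400x640x3 uint8, red, green, blue), "fov_y" (degrees; the focal length in pixels is half the picture's height over the tangent of half this angle, whatever the lens; pixels are square), "cx", "cy" (the principal point, pixels), "D" ([k1, k2, p1, p2, k3] as OpenCV has them; the pictures are not rectified), "cam_to_world" (4x4, takes a point from camera to world coordinates). Camera axes: x right, y up, looking along -z (the intrinsics and any distortion apply to the point x, -y, -z); pixel columns grow to the right and rows downward; lengths in m; the calibration is good to about 2 mm. A picture is of the moment at which its call begins. There is no depth.
- bot.hand_in(): hands the job in, once; it reports no verdict.
Trained networks look in the newest picture that a camera, given by its name, has taken for a name from the list of things; names that differ only in an ending like _2 or _b are one class to them, and where a whole thing is asked for, a point or a joint stands for the part that bears it (a point fixed in the world has none). Each returns a list of dicts, best first, with "conf" (0 to 1); they miss things now and then, are a little off and sometimes report something else, mostly with a low value. They report only what shows in the picture. A call takes as long as a camera call.
- bot.boxes_of(label, camera): "point" ([x, y, z] in m, in the coordinates of the camera as it stood for that picture, good to about 4 mm: the middle of the surface that is visible of it).
The state is a dict: "t": time; "q": joint angles; "qd": joint speeds; "tau": joint torques, N m; "eef_pos": TCP position; "tool_rot": TCP orientation; "force": force on the tool from outside, world axes, zero at the start; "torque": the same for the moment, N m; "width": opening from 0.0 (shut) to 1.0 (fully open).
Only numpy, scipy, OpenCV 4.12 (cv2) and the standard library are available. Lean on these libraries where they do the work, as an engineer would, in place of code of your own. Each camera call takes 0.05 s, during which the arm holds its last target.

## Task

Load the sample into the analyser: with one fingertip press the blue paddle beside the lane down to swing the orange flap up, and while holding it down push the carrier by its red tab with the other fingertip, under the raised flap, until the carrier stops fully home. Then draw back and let the flap spring shut in front of the sample. Only push the carrier, never pick it up, do not let the flap come down on it, and leave the other things on the bench where they stand.

Things in the scene. Friction and masses are not known exactly. Their poses are not given: they have to be found in the camera images.
- analyser: Fixed white bench analyser, 360 x 255 mm, 94 mm high. Origin on the bench under the hinge pin, in the flap's plane; x along the loading lane into the chamber, y to the left, z up. In this frame the flap closes the chamber mouth at x = 0 and the chamber's end stop is at x = 72 mm. A raised deck (z = 60 mm) with display lies at y = 100 to 182 mm.
- lane_start (a point): Middle of the lane floor at its open end (analyser x = -225, y = 54, z = 45 mm). The lane runs along the analyser's x at y = 54 mm between two guide walls 57 mm apart, 10 mm high.
- home (a point): Where the carrier's origin lies when fully home against the stop: on the lane floor at analyser x = 42, y = 54, z = 45 mm. The red tab's back face is then at x = -55.5 mm.
- pin_end (a point): Loading end of the hinge pin, a 10 mm bar along the analyser's x at y = 0, z = 80 mm, from x = -235 to 70 mm; a post 16 mm wide, top at z = 88 mm, carries this end. The fingers straddle the pin: paddle on one side, lane on the other.
- flap (a joint): Angle of the flap about the pin: 0 shut, 0.85 fully open at its stop; grows as the paddle goes down and the panel swings up. A spring shuts it; holding it open takes 2 to 7 N on the middle of the paddle. From about 0.55 the carrier passes under it with some 4 mm to spare; at 0.7 the paddle is level.
- panel (a point): Middle of the lower edge of the flap: an orange upright panel, 62 x 45 x 4 mm, with a clear hood 74 mm long behind it; swings with joint flap. Shut, its lower edge is 8 mm above the lane floor: the carrier's 5 mm thick tongue passes under it, the pan does not. Fully open, the hood's free edge is 160 mm above the bench.
- paddle_top (a point): Middle of the top face of the blue paddle, a press bar beside the lane, 38 mm wide, 4 mm thick, from analyser x = -230 to -45 mm; swings with joint flap. Shut it slopes up away from the pin; at flap 0.7 it is level, top 62 mm above the bench, spanning analyser y = -52 to -14 mm, its middle 75 mm across from the red tab's middle. A fingertip may slide along it.
- carrier: Loose sample carrier, about 120 g, in the lane: plate 60 x 54 x 5 mm with a steel pan 46 mm across (top 20 mm above the lane floor); a tongue 20 mm wide, 5 mm thick runs back to an upright red tab. Origin under the plate's middle; x forward along the lane, z up. The tab (30 mm wide, 36 mm high) spans x = -97.5 to -92.5, y = -27 to 3 mm; it stays outside the flap.
- tab (a point): Middle of the red tab's back face (the one to push), 18 mm above the lane floor.
- deck_vial: White vial, 28 mm across, 52 mm high, on the analyser's deck; leave alone. Origin under its centre.
- deck_pan: Spare aluminium pan, 56 mm across, on the deck; leave alone.
- vial_a: White vial, 40 mm across, 55 mm high, on the bench; leave alone.
- vial_b: White vial with blue cap, 36 mm across, 78 mm high, on the bench; leave alone.
- reagent: White bottle with yellow cap, 70 mm across, 175 mm high; leave alone.
- dish: Covered glass dish, 64 mm across, 16 mm high; leave alone.
- spatula: Lab spoon with wooden handle, 170 mm long, lying on the bench; leave alone.

How it is judged:
By the outcome, as a careful person would: the job done as asked, in the order asked, and still so for the second after the job is handed in, with the robot touching nothing.
It also fails if it takes over 56 s, if anything falls off the work surface, if the arm or the gripper's body presses on something with over 40 N, if the wrist force passes 120 N, or if a joint passes its speed limit or range.

## Working session

There is one attempt and no reset: what is moved stays moved. The work goes in short steps, Python scripts to look and compute and a tool call to move; the robot and the scene stay as the last step left them, time stands still between calls to the robot, and variables do not carry over. Pictures are saved under pics/ and viewed, and the job is handed in when it is done.

Besides the shell and the picture viewer there is one more tool, called after "Emit:" in YAML: its name, and indented under it one key for each argument. step_arm: Moves the arm, as the interface text tells. Its arguments: {"type":"object","properties":{"moves":{"type":"array"},"newtons":{"type":"number"}},"required":["moves"]}

```bash
mkdir -p pics; ls; python3 - <<'E'
from bench import bot
import cv2,numpy as np
s=bot.sense()
for k in s: print(k,np.round(s[k],4))
for n in("side","top"):
    r=bot.snapshot(n); cv2.imwrite(f"pics/{n}0.png",r["color"][:,:,::-1])
    print(n,r["fov_y"],r["cx"],r["cy"],r["D"],np.round(r["cam_to_world"],4).tolist())
    M=np.array(r["cam_to_world"])
    for l in ["analyser","carrier","tab","panel","paddle_top","pin_end","deck_vial","deck_pan","vial_a","reagent","dish","spatula"]:
        for d in bot.boxes_of(l,n)[:3]:
            print(l,round(d["conf"],2),np.round((M@np.r_[d["point"],1])[:3],4))
E
```

```text
pics
t 0.0
q [-1.2905  0.4942  1.3461  0.      1.3025 -0.0955]
qd [ 0.0003 -0.0002  0.0016  0.0001 -0.0006  0.0006]
tau [-1.30000e-03 -8.82156e+01 -3.83882e+01 -2.00000e-04  1.00000e-02
  0.00000e+00]
eef_pos [ 0.2293 -0.581   0.2307]
tool_rot [-0.1321  0.6951 -0.6942  0.132 ]
force [ 0.5324  0.6628 -0.596 ]
torque [-0.0275  0.0338 -0.036 ]
width 0.9985
side 56.79226856639701 323.76743779170926 197.0452067977854 [-0.00016956  0.          0.          0.          0.        ] [[-0.9561, 0.1748, -0.235, 0.274], [-0.2929, -0.586, 0.7556, 0.8467], [-0.0057, 0.7913, 0.6114, 0.81], [0.0, 0.0, 0.0, 1.0]]
analyser 0.23 [ 0.5713 -0.0079  0.0853]
carrier 0.77 [0.5528 0.0589 0.0502]
tab 0.64 [0.5594 0.0551 0.0452]
tab 0.3 [ 0.4532 -0.3478  0.012 ]
tab 0.19 [ 0.4962 -0.4816  0.0067]
panel 0.55 [ 0.5716 -0.0069  0.0862]
panel 0.37 [0.5722 0.4004 0.0482]
paddle_top 0.63 [ 0.5704 -0.0041  0.0837]
pin_end 0.89 [0.5617 0.0918 0.0506]
deck_vial 0.62 [0.7024 0.1495 0.0878]
deck_vial 0.38 [0.5629 0.0913 0.0505]
deck_vial 0.16 [0.6064 0.1365 0.0656]
deck_pan 0.68 [0.6047 0.1371 0.0659]
deck_pan 0.28 [0.574
[... 409 characters left out ...]
 -0.0401], [0.0011, 0.1059, 0.9944, 1.4347], [0.0, 0.0, 0.0, 1.0]]
analyser 0.64 [0.5866 0.0456 0.0539]
carrier 0.85 [0.5697 0.0416 0.0496]
tab 0.72 [0.5658 0.0424 0.0485]
panel 0.66 [ 0.5691 -0.0103  0.0803]
paddle_top 0.83 [ 0.5687 -0.0122  0.0842]
paddle_top 0.72 [ 0.6292 -0.3276  0.1163]
pin_end 0.77 [0.5895 0.0488 0.0501]
pin_end 0.74 [0.5713 0.3723 0.0512]
pin_end 0.52 [ 0.5697 -0.0145  0.083 ]
deck_pan 0.75 [0.5913 0.0425 0.055 ]
deck_pan 0.71 [0.6055 0.1362 0.0675]
vial_a 0.58 [0.5759 0.3758 0.0562]
vial_a 0.48 [0.4634 0.4056 0.0776]
reagent 0.79 [ 0.6293 -0.3273  0.1161]
dish 0.83 [ 0.4536 -0.3652  0.0115]
spatula 0.88 [ 0.5327 -0.4864  0.0149]
spatula 0.31 [ 0.6283 -0.3299  0.114 ]
```

View pics/side0.png

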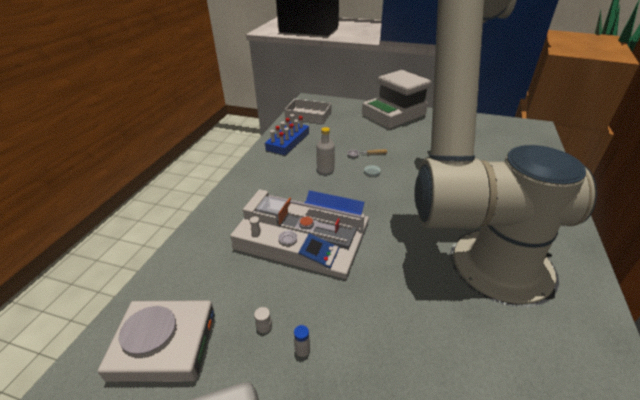

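View pics/top0.png

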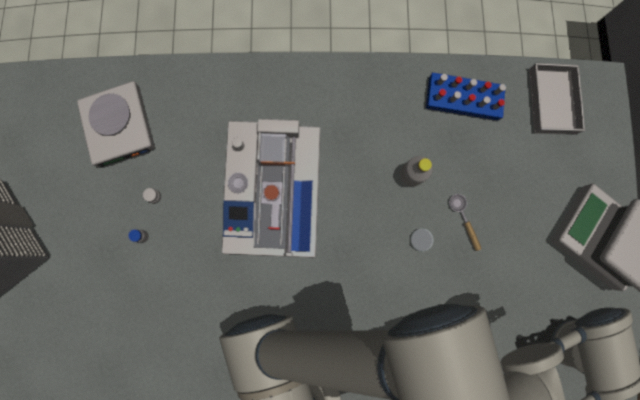

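```bash
python3 - <<'E'
import cv2
a=cv2.imread("pics/top0.png")[110:265,210:335]; cv2.imwrite("pics/tc.png",cv2.resize(a,None,fx=4.8,fy=4.8,interpolation=cv2.INTER_CUBIC)[:, :600][:744])
cv2.imwrite("pics/tc.png",cv2.resize(a,(480,595),interpolation=cv2.INTER_CUBIC))
b=cv2.imread("pics/side0.png")[180:280,225:375]; cv2.imwrite("pics/sc.png",cv2.resize(b,(750,500),interpolation=cv2.INTER_CUBIC))
E
```

```text
(no output)
```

View pics/tc.png

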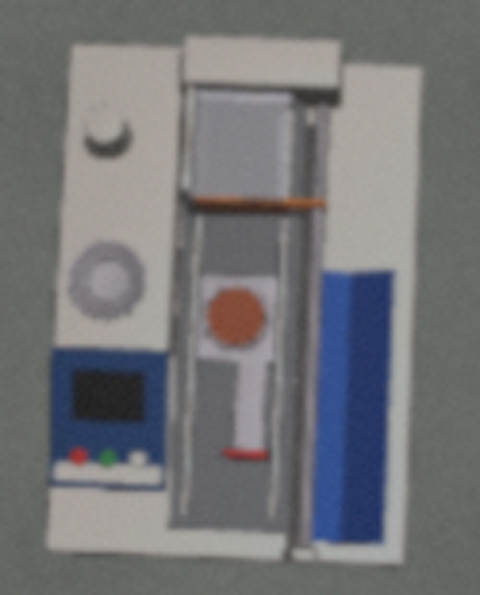

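View pics/sc.png

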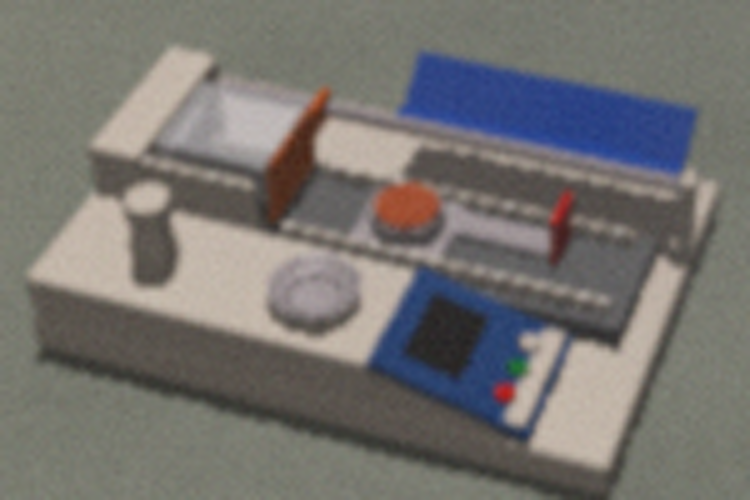

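```bash
cat > h.py <<'E'
from bench import bot
import numpy as np, cv2
CAL={}
def cam(name,snap=None):
    r=snap or bot.snapshot(name)
    f=200/np.tan(np.radians(r["fov_y"]/2)); K=np.array([[f,0,r["cx"]],[0,f,r["cy"]],[0,0,1]])
    return r,K,np.array(r["D"],float),np.array(r["cam_to_world"])
def proj(P,K,D,M):
    P=np.atleast_2d(P); Mi=np.linalg.inv(M); c=P@Mi[:3,:3].T+Mi[:3,3]
    c=c*[1,-1,-1]
    return cv2.projectPoints(c.reshape(-1,1,3),np.zeros(3),np.zeros(3),K,D)[0].reshape(-1,2)
def A2W(p,pose):
    p=np.atleast_2d(p).astype(float)/1000; x,y,t=pose; c,s=np.cos(t),np.sin(t)
    return np.c_[x+c*p[:,0]-s*p[:,1],y+s*p[:,0]+c*p[:,1],p[:,2]]
E
cat > fit.py <<'E'
from h import *
from scipy.optimize import least_squares
T=lambda u,v:(210+u/3.84,110+v/3.84)
S=lambda u,v:(225+u/5,180+v/5)
ct=cam("top");cs=cam("side")
obs=[ # cam, analyser pt, px
('t',(-45,-51.4,99.7),T(395,270)),('t',(-230,-51.4,99.7),T(383,542)),
('t',(0,85,98),T(190,202)),('t',(-235,0,88),T(303,556)),
('t',(-45,-5,80),T(323,270)),('t',(-230,-5,80),T(313,540)),
('s',(-45,-51.4,99.7),S(420,53)),('s',(-230,-51.4,99.7),S(697,108)),
('s',(0,85,98),S(268,165)),('s',(0,85,53),S(272,222)),('s',(0,23,98),S(328,92)),
]
def res(p,full=False):
    pose=p[:3]; r=[]
    for c,a,px in obs:
        _,K,D,M=ct if c=='t' else cs
        r.append(proj(A2W(a,pose),K,D,M)[0]-px)
    # carrier tab: top edge corners, z=45+36, x=cx-97.5.., y=54-27..57
    for c,a,px in [('t',(-97.5,27,81),T(268,457)),('t',(-97.5,57,81),T(222,455)),('t',(0,54,65),T(236,317)),
                   ('s',(-95,27,81),S(571,192)),('s',(-95,57,81),S(555,205)),('s',(0,54,65),S(408,205))]:
        _,K,D,M=ct if c=='t' else cs
        r.append(proj(A2W((a[0]+p[3]*1000,a[1]+p[4]*1000,a[2]),pose),K,D,M)[0]-px)
    return np.array(r) if full else np.ravel(r)
s=least_squares(res,[.6,0,0,-.1,0],loss='soft_l1',f_scale=1)
print(np.round(s.x,4)); print(np.round(res(s.x,True),1).tolist())
np.save('pose.npy',s.x)
for n,c,f in(('top',ct,3.84),('side',cs,5)):
    im=cv2.resize(c[0]["color"][:,:,::-1],None,fx=4,fy=4,interpolation=cv2.INTER_CUBIC)
    def L(a,b,col):
        q=proj(A2W([a,b],s.x[:3]),*c[1:])*4+1.5
        cv2.line(im,tuple(int(v) for v in q[0]),tuple(int(v) for v in q[1]),col,1)
    for y in(25.5,82.5): L((-225,y,55),(0,y,55),(0,255,0))
    L((-235,0,85),(70,0,85),(255,255,0)); 
    for y,z in((-51.4,99.7),(-22.3,75.2)): L((-230,y,z),(-45,y,z),(0,255,255))
    L((0,23,98),(0,85,98),(255,0,255));L((0,23,53),(0,85,53),(255,0,255));
    L((-225,25,45),(-225,82,45),(0,255,0))
    for y in(-73,182): L((-240,y,0),(120,y,0),(255,255,255))
    k=s.x[3]*1000;j=s.x[4]*1000
    for (a,b) in(((-97.5,-27,81),(-97.5,3,81)),((-97.5,-27,45),(-97.5,3,45)),((-30,-27,50),(30,-27,50)),((-30,27,50),(30,27,50))):
        L((a[0]+k,a[1]+54+j,a[2]),(b[0]+k,b[1]+54+j,b[2]),(0,0,0))
    x0,y0,w,h=(205,105,135,165) if n=='top' else (220,170,160,115)
    cv2.imwrite(f"pics/fit_{n}.png",cv2.resize(im[y0*4:(y0+h)*4,x0*4:(x0+w)*4],None,fx=.9,fy=.9) if n=='top' else im[y0*4:(y0+h)*4,x0*4:(x0+w)*4])
E
python3 fit.py
```

```text
[ 6.521e-01 -9.100e-03 -3.160e-02 -7.580e-02  6.000e-04]
[[-1.5, -0.0], [-0.4, 0.8], [0.1, -0.8], [0.4, -1.5], [-0.5, 0.5], [-0.1, 0.8], [0.0, -1.8], [0.4, -1.6], [0.3, -0.9], [0.7, -1.0], [-3.5, 1.6], [-0.2, 0.2], [0.3, 0.3], [-0.5, -0.2], [-0.2, -2.1], [0.0, 1.6], [-0.0, -1.6]]
```

View pics/fit_top.png

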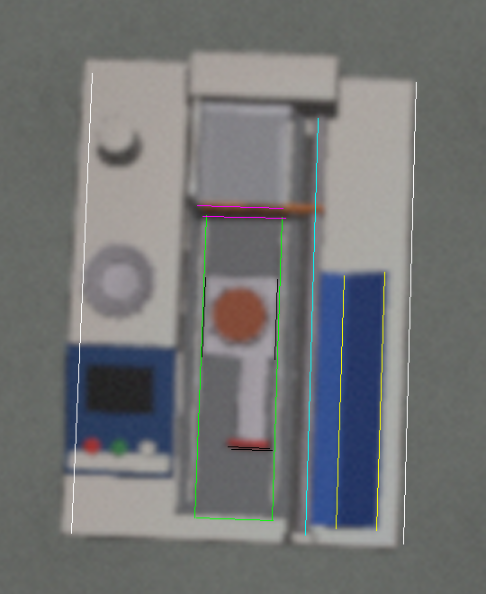

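View pics/fit_side.png

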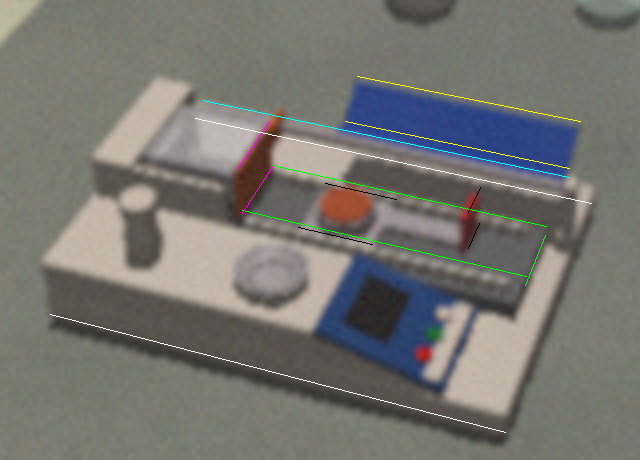

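```bash
python3 - <<'E'
from h import *
for n,(x0,y0,w,h) in (("top",(222,110,110,75)),("top",(218,180,110,80)),("side",(225,180,160,100))):
    a=np.mean([bot.snapshot(n)["color"].astype(np.float32) for _ in range(4)],0)[:,:,::-1]
    c=a[y0:y0+h,x0:x0+w]; f=7 if n=="top" else 5
    c=cv2.resize(c,(w*f,h*f),interpolation=cv2.INTER_CUBIC); b=cv2.GaussianBlur(c,(0,0),6); c=np.clip(c+1.2*(c-b),0,255)
    for i in range(0,w,10): cv2.putText(c,str(x0+i),(i*f,8),0,.35,(0,255,255),1); cv2.line(c,(int((i+.5)*f),10),(int((i+.5)*f),14),(0,255,255),1)
    for i in range(0,h,10): cv2.putText(c,str(y0+i),(0,int((i+.5)*f)+4),0,.35,(0,255,255),1)
    cv2.imwrite(f"pics/z_{n}{y0}.png",c)
E
```

```text
[ WARN:0@1.407] global loadsave.cpp:1063 imwrite_ Unsupported depth image for selected encoder is fallbacked to CV_8U.
```

View pics/z_top110.png

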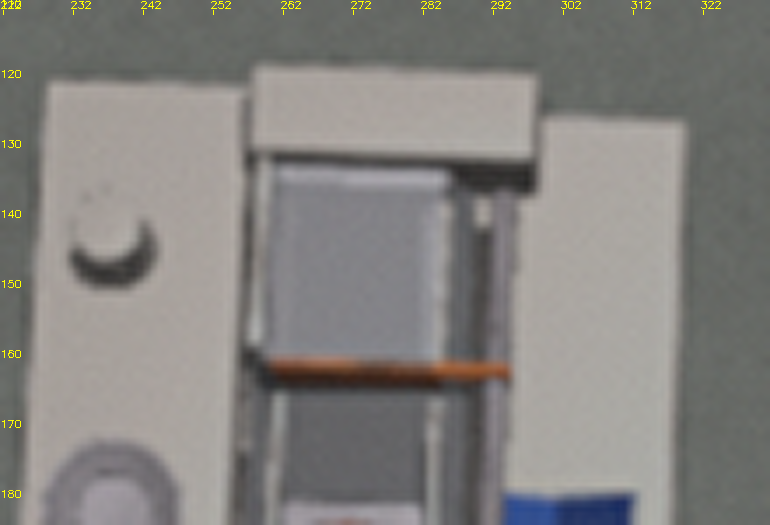

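View pics/z_top180.png

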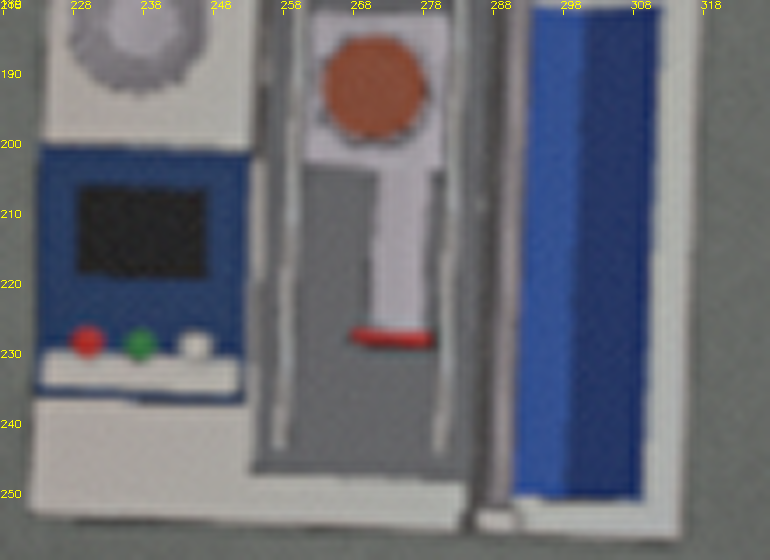

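View pics/z_side180.png

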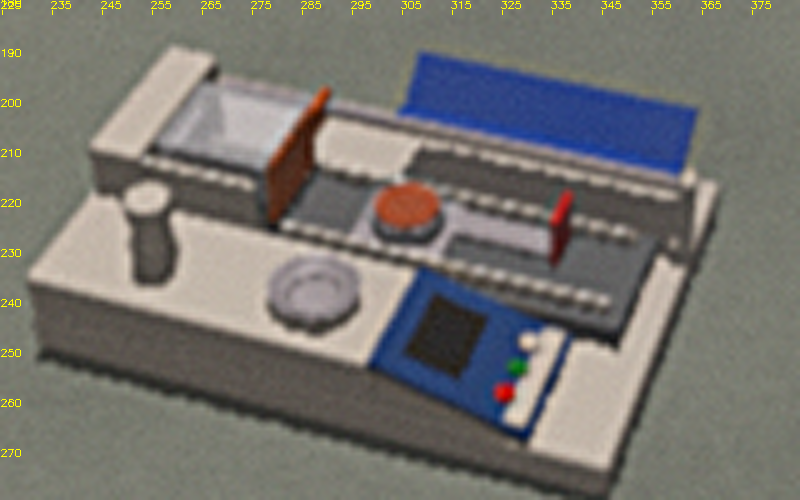

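```bash
cat > fit2.py <<'E'
from h import *
from scipy.optimize import least_squares
A=lambda u,v:np.array((222+(u+.5)/7-.5,110+(v+.5)/7-.5))
B=lambda u,v:np.array((218+(u+.5)/7-.5,180+(v+.5)/7-.5))
S=lambda u,v:np.array((225+(u+.5)/5-.5,180+(v+.5)/5-.5))
C={'t':cam("top"),'s':cam("side")}
lines=[('t',(-235,0,85),(70,0,85),B(500,455),A(505,210)),
('t',(-225,24,55),(0,24,55),B(440,445),A(435,395)),
('t',(-225,84,55),(0,84,55),B(281,445),A(275,400)),
('t',(0,24,98),(0,84,98),A(275,368),A(500,370)),
('t',(-230,-51.4,99.7),(-45,-51.4,99.7),B(643,500),B(660,10)),
('t',(-230,-51.4,99.7),(-230,-22,75.2),B(640,500),B(585,500)),
('t',(-45,-51.4,99.7),(-45,-22,75.2),A(630,493),A(570,493)),
('s',(-225,24,55),(0,24,55),S(440,190),S(632,233)),
('s',(-225,84,55),(0,84,55),S(283,223),S(608,302)),
('s',(-230,-51.4,99.7),(-45,-51.4,99.7),S(420,53),S(697,108)),
('s',(-230,-51.4,99.7),(-230,-22,75.2),S(697,110),S(688,170)),
('s',(-45,-51.4,99.7),(-45,-22,75.2),S(418,55),S(405,105)),
('s',(0,24,98),(0,84,98),S(328,90),S(268,163)),
]
car=[('t',(-95,42,81),B(392,337)),('s',(-95,42,81),S(563,197)),('t',(-30,0,0),None)]
def res(p,full=False):
    off={'t':p[5:7],'s':p[7:9]}; r=[]
    P=lambda c,a:proj(A2W(a,p[:3]),*C[c][1:])[0]+off[c]
    for c,a,b,u,v in lines:
        a,b=P(c,a),P(c,b); n=np.array([-(b-a)[1],(b-a)[0]])/np.hypot(*(b-a))
        r+=[n@(u-a),n@(v-a)]
    m=len(r)
    k=np.array([p[3],p[4],0])*1000
    for c,a,u in car[:2]: r+=list(P(c,np.array(a)+k)-u)
    # plate edges of carrier
    r+=list((P('t',k+(-30,54,50))-B(375,167))[1:]); r+=list((P('t',k+(30,54,50))-A(355,505))[1:])
    r+=list((P('t',k+(0,54,65))-B(375,88))); r+=list((P('s',k+(0,54,65))-S(408,203)))
    if full: return np.round(np.reshape(r[:m],(-1,2)),1).tolist(),np.round(r[m:],1)
    return np.r_[r,np.array(p[5:9])/0.7]
s=least_squares(res,[.65,0,0,-.08,0,0,0,0,0],loss='soft_l1',f_scale=.7)
print(np.round(s.x,4)); f=res(s.x,True)
for l,q in zip(lines,f[0]):print(l[0],l[1],q)
print(f[1])
np.save('pose.npy',s.x)
E
python3 fit2.py
```

```text
[ 6.533e-01 -8.400e-03 -3.780e-02 -7.640e-02 -5.000e-04  2.724e-01
 -3.260e-02 -3.620e-02  8.975e-01]
t (-235, 0, 85) [-0.1, 0.5]
t (-225, 24, 55) [-0.0, 0.2]
t (-225, 84, 55) [-0.1, -0.4]
t (0, 24, 98) [-1.0, -0.2]
t (-230, -51.4, 99.7) [0.6, 0.6]
t (-230, -51.4, 99.7) [0.5, 0.2]
t (-45, -51.4, 99.7) [-0.1, 0.5]
s (-225, 24, 55) [-0.2, -0.2]
s (-225, 84, 55) [-0.2, -0.7]
s (-230, -51.4, 99.7) [-0.4, -0.1]
s (-230, -51.4, 99.7) [0.2, -0.8]
s (-45, -51.4, 99.7) [0.2, 0.1]
s (0, 24, 98) [-1.1, 0.5]
[ 0.3 -0.1 -0.1  1.4  0.3 -0.2  0.1 -0.2  0.   0. ]
```

```bash
cat > go.py <<'E'
from h import *
from scipy.spatial.transform import Rotation as R
p=np.load('pose.npy')[:3]
def info():
    s=bot.sense(); T=R.from_quat(s["tool_rot"]); t=np.array(s["eef_pos"])
    c,sn=np.cos(p[2]),np.sin(p[2]); d=t-[p[0],p[1],0]
    a=np.array([c*d[0]+sn*d[1],-sn*d[0]+c*d[1],d[2]])*1000
    print("t",round(float(s["t"]),2),"TCP in analyser mm",a.round(1),"world",t.round(4),"F",np.round(s["force"],1),"w",round(float(s["width"]),3),"q",np.round(s["q"],2))
    return s,T,t
def goal(ax,ay,az,sign=1):
    """shift+turn in tool axes to reach analyser point with tool y down, tool z along +-analyser y"""
    s,T,t=info(); w=A2W([ax,ay,az],p)[0]
    y=np.array([0,0,-1.]); z=sign*np.array([-np.sin(p[2]),np.cos(p[2]),0]); x=np.cross(y,z)
    G=R.from_matrix(np.c_[x,y,z])
    print("shift",T.inv().apply(w-t).round(4),"turn",(T.inv()*G).as_rotvec().round(4),"axes",T.as_matrix().round(3).tolist())
E
python3 - <<'E'
from go import *
goal(-203,5.5,160,1); goal(-203,5.5,160,-1)
E
```

```text
t 2.1 TCP in analyser mm [-402.  -588.6  231.3] world [ 0.2294 -0.5814  0.2313] F [ 0.3 -0.2 -0.3] w 0.999 q [-1.29  0.49  1.35  0.    1.3  -0.1 ]
shift [-0.4209  0.0713 -0.464 ] turn [-0.    -2.728 -0.   ] axes [[-0.93, 0.0, 0.367], [-0.367, 0.0, -0.93], [-0.0, -1.0, -0.0]]
t 2.1 TCP in analyser mm [-402.  -588.6  231.3] world [ 0.2294 -0.5814  0.2313] F [ 0.3 -0.2 -0.3] w 0.999 q [-1.29  0.49  1.35  0.    1.3  -0.1 ]
shift [-0.4209  0.0713 -0.464 ] turn [ 0.      0.4135 -0.    ] axes [[-0.93, 0.0, 0.367], [-0.367, 0.0, -0.93], [-0.0, -1.0, -0.0]]
```

Emit:
step_arm:
  moves:
    - [[-0.0234,0,-0.0258,0,0.023,0,0.0854],[-0.0468,0,-0.0516,0,0.046,0,0.08],[-0.0702,0,-0.0774,0,0.069,0,0.07],[-0.0936,0,-0.1031,0,0.092,0,0.0625],[-0.117,0,-0.1289,0,0.115,0,0.0625],[-0.1403,0,-0.1547,0,0.138,0,0.0625],[-0.1637,0,-0.1805,0,0.161,0,0.0625],[-0.1871,0,-0.2062,0,0.184,0,0.0625],[-0.2105,0,-0.232,0,0.207,0,0.0625],[-0.2339,0,-0.2578,0,0.23,0,0.0625],[-0.2573,0,-0.2836,0,0.253,0,0.0625],[-0.2806,0,-0.3093,0,0.276,0,0.0625],[-0.304,0,-0.3351,0,0.299,0,0.0625],[-0.3274,0,-0.3609,0,0.322,0,0.0625],[-0.3508,0,-0.3867,0,0.345,0,0.0625],[-0.3742,0,-0.4124,0,0.368,0,0.0625],[-0.3976,0,-0.4382,0,0.391,0,0.0625],[-0.4209,0,-0.464,0,0.4135,0,0.0625],[-0.4209,0,-0.464,0,0.4135,0,0.0625],[-0.4209,0,-0.464,0,0.4135,0,0.0625]]

```text
t: 3.77
eef_pos: [0.451, 0.0061, 0.2313]
tool_rot: [-0.012, -0.707, 0.707, 0.012]
force: [-0.3, -0.6, -0.1]
width: 0.733
```

```bash
python3 - <<'E'
from go import *
goal(-203,5.5,120,-1)
E
```

```text
t 3.77 TCP in analyser mm [-202.8    6.9  231.3] world [0.451  0.0061 0.2313] F [-0.3 -0.6 -0.1] w 0.733 q [-0.12  0.25  1.75 -0.    1.14  1.49]
shift [0.0002 0.1113 0.0014] turn [-0.      0.0035 -0.0002] axes [[-0.999, 0.0, -0.034], [0.034, -0.0, -0.999], [-0.0, -1.0, 0.0]]
```

Emit:
step_arm:
  moves:
    - [[0,0.03,0.0005,0,0.0035,0,0.0625],[0,0.06,0.001,0,0.0035,0,0.0625],[0,0.09,0.0014,0,0.0035,0,0.0625],[0,0.111,0.0014,0,0.0035,0,0.0625],[0,0.111,0.0014,0,0.0035,0,0.0625]]

```text
t: 4.18
eef_pos: [0.4487, 0.0039, 0.1174]
tool_rot: [0.012, 0.707, -0.707, -0.016]
force: [-2.1, -0.1, -1.2]
width: 0.734
```

```bash
cat > look.py <<'E'
import sys
from go import *
info()
for n,(x0,y0,w,h) in (("top",(210,110,125,160)),("side",(225,130,170,150))):
    r=cam(n); c=r[0]["color"][y0:y0+h,x0:x0+w,::-1]; f=5 if n=="side" else 3.75
    f=min(f,600/h,790/w)
    cv2.imwrite(f"pics/{sys.argv[1]}_{n}.png",cv2.resize(c,None,fx=f,fy=f,interpolation=cv2.INTER_CUBIC)); print(n,f)
E
python3 look.py a
```

```text
t 4.18 TCP in analyser mm [-205.     4.6  117.4] world [0.4487 0.0039 0.1174] F [-2.1 -0.1 -1.2] w 0.734 q [-0.12  0.42  1.9  -0.    0.83  1.49]
top 3.75
side 4.0
```

View pics/a_side.png

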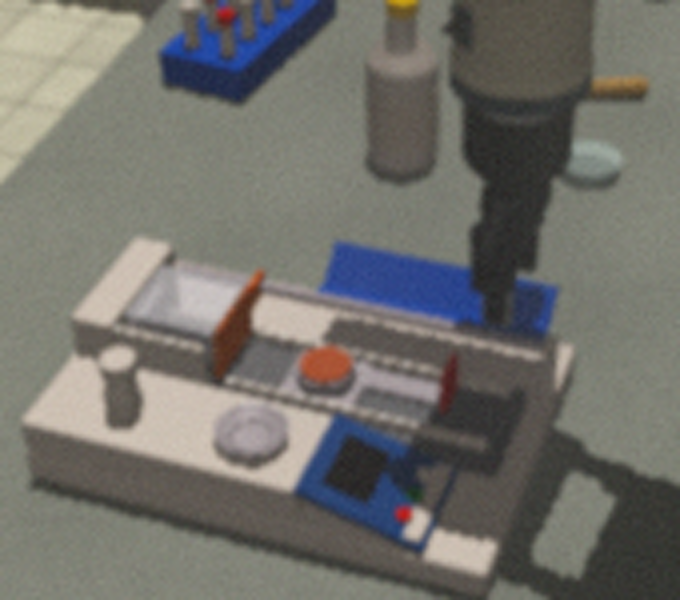

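View pics/a_top.png

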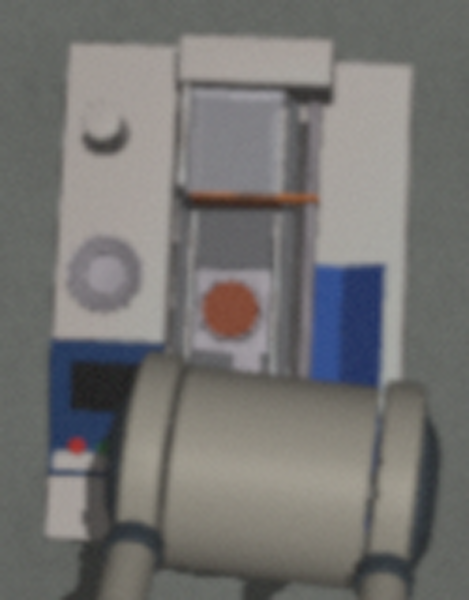

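Emit:
step_arm:
  moves:
    - [[0,0.004,-0.0005,0,0,0,0.0625],[0,0.008,-0.001,0,0,0,0.0625],[0,0.012,-0.001,0,0,0,0.0625],[0,0.016,-0.001,0,0,0,0.0625],[0,0.02,-0.001,0,0,0,0.0625],[0,0.024,-0.001,0,0,0,0.0625],[0,0.028,-0.001,0,0,0,0.0625],[0,0.032,-0.001,0,0,0,0.0625],[0,0.036,-0.001,0,0,0,0.0625]]

```text
t: 5.03
eef_pos: [0.4506, 0.005, 0.0841]
tool_rot: [-0.013, -0.707, 0.707, 0.014]
force: [-0.0, 0.4, 0.1]
width: 0.735
```

```bash
python3 look.py b; python3 - <<'E'
from go import *
goal(-203,5.5,56,-1)
E
```

```text
t 5.03 TCP in analyser mm [-203.1    5.7   84.1] world [0.4506 0.005  0.0841] F [-0.   0.4  0.1] w 0.735 q [-0.12  0.49  1.93 -0.    0.73  1.49]
top 3.75
side 4.0
t 5.13 TCP in analyser mm [-203.4    5.8   83.9] world [0.4503 0.005  0.0839] F [-0.5 -0.1 -0.8] w 0.732 q [-0.12  0.49  1.93 -0.    0.73  1.49]
shift [-0.0005  0.0279  0.0003] turn [ 0.0001 -0.0008  0.0022] axes [[-0.999, -0.002, -0.039], [0.039, 0.0, -0.999], [0.002, -1.0, -0.0]]
```

View pics/b_side.png

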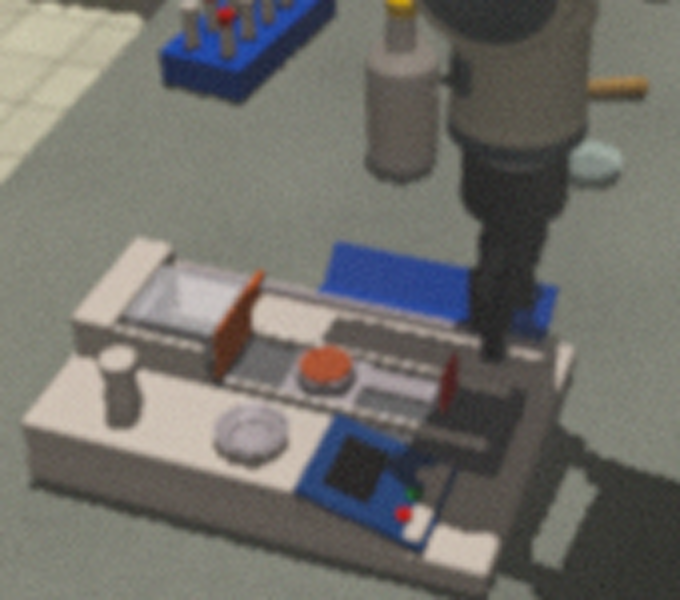

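Emit:
step_arm:
  moves:
    - [[0,0.003,0,0,0,0,0.0625],[0,0.006,0,0,0,0,0.0625],[0,0.009,0,0,0,0,0.0625],[0,0.012,0,0,0,0,0.0625],[0,0.015,0,0,0,0,0.0625],[0,0.018,0,0,0,0,0.0625],[0,0.018,0,0,0,0,0.0625]]

```text
t: 5.72
eef_pos: [0.4503, 0.0053, 0.0654]
tool_rot: [0.013, 0.707, -0.707, -0.014]
force: [1.7, 5.5, 5.6]
width: 0.73
```

```bash
python3 look.py c; python3 - <<'E'
from go import *
goal(-203,5.5,56,-1)
E
```

```text
t 5.72 TCP in analyser mm [-203.4    6.1   65.4] world [0.4503 0.0053 0.0654] F [1.7 5.5 5.6] w 0.73 q [-0.12  0.52  1.94  0.    0.68  1.49]
top 3.75
side 4.0
t 5.82 TCP in analyser mm [-203.4    6.    65.7] world [0.4504 0.0053 0.0657] F [1.4 5.1 4.6] w 0.728 q [-0.12  0.52  1.94  0.    0.68  1.49]
shift [-0.0004  0.0097  0.0005] turn [ 0.0004 -0.001   0.002 ] axes [[-0.999, -0.002, -0.039], [0.039, 0.001, -0.999], [0.002, -1.0, -0.0]]
```

View pics/c_side.png

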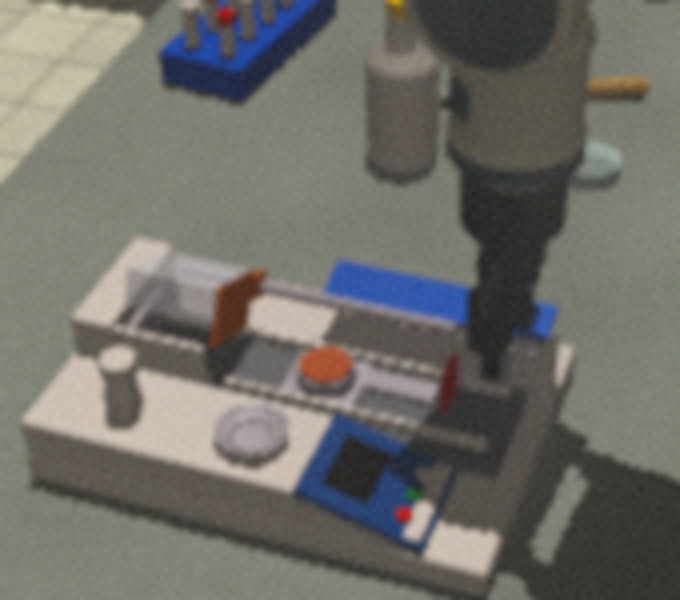

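Emit:
step_arm:
  moves:
    - [[0,0.002,0,0,0,0,0.0625],[0,0.004,0,0,0,0,0.0625],[0,0.006,0,0,0,0,0.0625],[0,0.008,0,0,0,0,0.0625],[0,0.0105,0,0,0,0,0.0625],[0,0.0105,0,0,0,0,0.0625],[0,0.0105,0,0,0,0,0.0625]]

```text
t: 6.4
eef_pos: [0.4505, 0.0056, 0.0551]
tool_rot: [0.013, 0.707, -0.707, -0.014]
force: [-0.0, 5.2, 8.4]
width: 0.731
```

```bash
cat > ov.py <<'E'
import sys
from go import *
q=np.load('pose.npy'); info()
def rot(y,z,th): # flap opening th from shut: panel (y>0) goes up
    z-=80; c,s=np.cos(th),np.sin(th); return y*c-z*s, y*s+z*c+80
r=cam("side"); im=cv2.resize(r[0]["color"][:,:,::-1],None,fx=5,fy=5,interpolation=cv2.INTER_CUBIC)
r2=im.copy()
for th,col in((.5,(0,0,255)),(.6,(0,255,255)),(.7,(0,255,0)),(.8,(255,0,255))):
    pts=[(0,)+rot(y,z,th) for y,z in((23,98),(85,98),(85,53),(23,53))]
    pp=[(x,)+rot(y,z,th) for x,y,z in((-45,-22.3,75.2),(-45,-51.4,99.7),(-230,-51.4,99.7))]
    for P in(pts,pp):
        u=(proj(A2W(P,q[:3]),*r[1:])+q[7:9])*5+2
        cv2.polylines(r2,[u.astype(int)],P is pts,col,1)
x0,y0,w,h=255*5,160*5,110*5,70*5
cv2.imwrite(f"pics/{sys.argv[1]}.png",np.vstack([im[y0:y0+h,x0:x0+w],r2[y0:y0+h,x0:x0+w]])[:,:][::1,::1] if 0 else cv2.resize(np.hstack([im[y0:y0+h,x0:x0+w-160],r2[y0:y0+h,x0:x0+w-160]]),None,fx=1,fy=1))
E
python3 ov.py d; python3 look.py d2
```

```text
t 6.4 TCP in analyser mm [-203.2    6.3   55.1] world [0.4505 0.0056 0.0551] F [-0.   5.2  8.4] w 0.731 q [-0.12  0.54  1.95  0.    0.65  1.49]
t 6.45 TCP in analyser mm [-203.2    6.3   55.2] world [0.4505 0.0055 0.0552] F [1.1 5.4 8.8] w 0.729 q [-0.12  0.54  1.95  0.    0.65  1.49]
top 3.75
side 4.0
```

View pics/d.png

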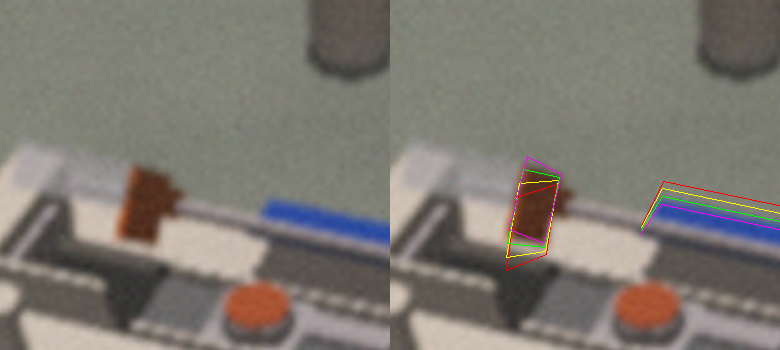

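View pics/d2_side.png

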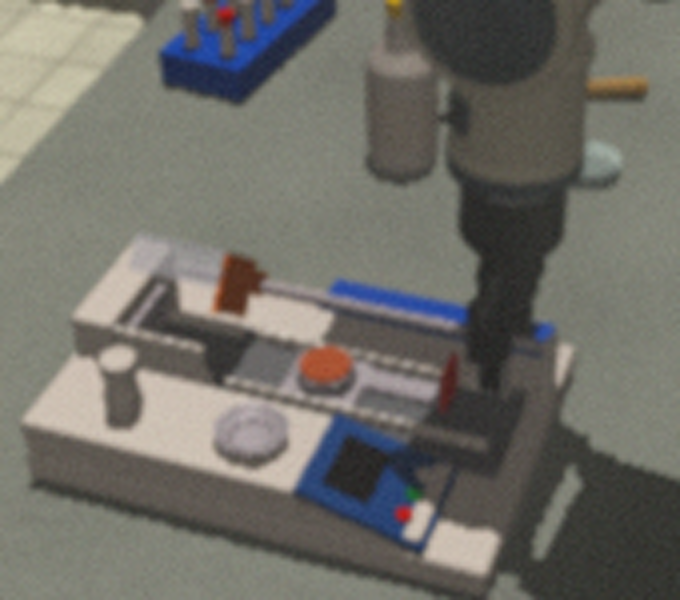

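Emit:
step_arm:
  moves:
    - [[-0.003,0,0,0,0,0,0.0625],[-0.006,0,0,0,0,0,0.0625],[-0.009,0,0,0,0,0,0.0625],[-0.012,0,0,0,0,0,0.0625],[-0.015,0,0,0,0,0,0.0625],[-0.018,0,0,0,0,0,0.0625],[-0.021,0,0,0,0,0,0.0625],[-0.024,0,0,0,0,0,0.0625],[-0.027,0,0,0,0,0,0.0625],[-0.03,0,0,0,0,0,0.0625],[-0.034,0,0,0,0,0,0.0625],[-0.038,0,0,0,0,0,0.0625],[-0.042,0,0,0,0,0,0.0625],[-0.046,0,0,0,0,0,0.0625],[-0.05,0,0,0,0,0,0.0625]]

```text
t: 7.8
eef_pos: [0.4994, 0.0036, 0.0548]
tool_rot: [0.012, 0.707, -0.707, -0.015]
force: [-5.4, -0.7, 7.2]
width: 0.731
```

```bash
python3 ov.py e; python3 look.py e2;python3 - <<'E'
from go import *
goal(-66.5,5.5,55,-1)
E
```

```text
t 7.8 TCP in analyser mm [-154.3    6.2   54.8] world [0.4994 0.0036 0.0548] F [-5.4 -0.7  7.2] w 0.731 q [-0.11  0.58  1.83  0.    0.73  1.5 ]
t 7.85 TCP in analyser mm [-153.3    6.2   54.9] world [0.5004 0.0035 0.0549] F [-3.1  0.1  5.6] w 0.735 q [-0.11  0.58  1.83  0.    0.74  1.5 ]
top 3.75
side 4.0
t 7.95 TCP in analyser mm [-153.4    6.2   54.9] world [0.5003 0.0035 0.0549] F [-1.2  0.   5.5] w 0.731 q [-0.11  0.58  1.83  0.    0.73  1.5 ]
shift [-0.0869 -0.0003  0.0006] turn [ 0.0006 -0.001   0.0021] axes [[-0.999, -0.002, -0.039], [0.039, 0.001, -0.999], [0.002, -1.0, -0.001]]
```

View pics/e.png

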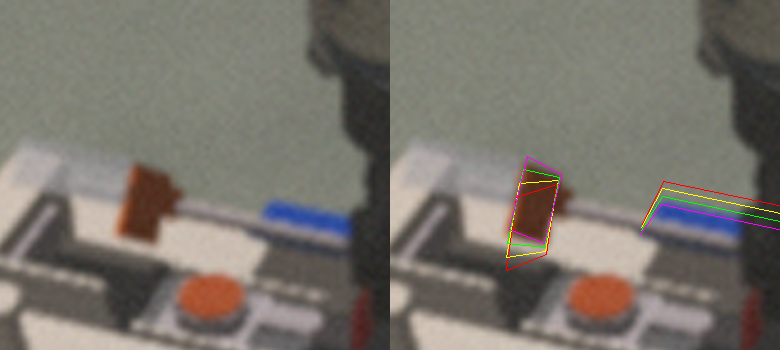

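View pics/e2_side.png

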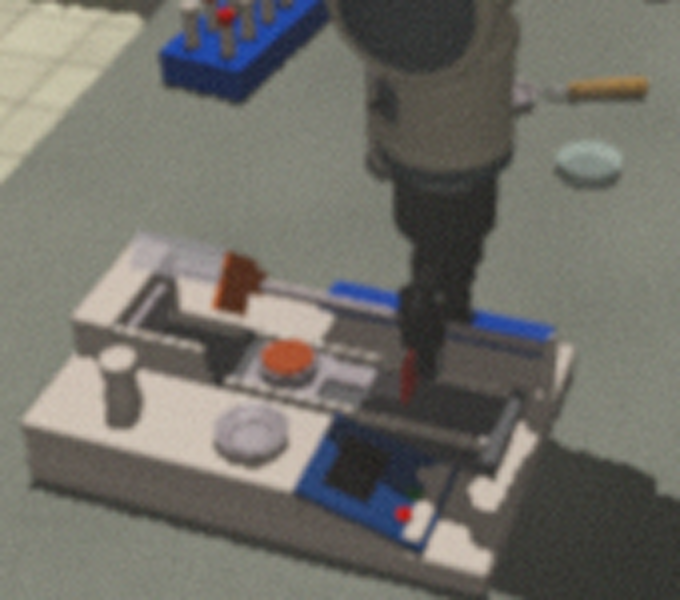

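Emit:
step_arm:
  moves:
    - [[-0.004,0,0,0,0,0,0.0625],[-0.008,0,0,0,0,0,0.0625],[-0.012,0,0,0,0,0,0.0625],[-0.016,0,0,0,0,0,0.0625],[-0.02,0,0,0,0,0,0.0625],[-0.024,0,0,0,0,0,0.0625],[-0.028,0,0,0,0,0,0.0625],[-0.032,0,0,0,0,0,0.0625],[-0.036,0,0,0,0,0,0.0625],[-0.04,0,0,0,0,0,0.0625],[-0.044,0,0,0,0,0,0.0625],[-0.048,0,0,0,0,0,0.0625],[-0.052,0,0,0,0,0,0.0625],[-0.056,0,0,0,0,0,0.0625],[-0.06,0,0,0,0,0,0.0625],[-0.064,0,0,0,0,0,0.0625],[-0.068,0,0,0,0,0,0.0625],[-0.07,0,0,0,0,0,0.0625],[-0.072,0,0,0,0,0,0.0625],[-0.072,0,0,0,0,0,0.0625]]

```text
t: 9.62
eef_pos: [0.5718, 0.0007, 0.0544]
tool_rot: [0.013, 0.707, -0.707, -0.015]
force: [-2.4, -1.0, 5.7]
width: 0.734
```

```bash
python3 look.py f2;python3 - <<'E'
from go import *
goal(-66.5,5.5,55,-1)
E
```

```text
t 9.62 TCP in analyser mm [-81.8   6.   54.4] world [0.5718 0.0007 0.0544] F [-2.4 -1.   5.7] w 0.734 q [-0.1   0.65  1.65  0.    0.85  1.51]
top 3.75
side 4.0
t 9.72 TCP in analyser mm [-81.8   6.   54.5] world [0.5718 0.0007 0.0545] F [-1.6 -0.8  4.9] w 0.733 q [-0.1   0.65  1.65  0.    0.85  1.51]
shift [-0.0153 -0.0006  0.0005] turn [ 0.0005 -0.001   0.0031] axes [[-0.999, -0.003, -0.039], [0.039, 0.001, -0.999], [0.003, -1.0, -0.001]]
```

View pics/f2_side.png

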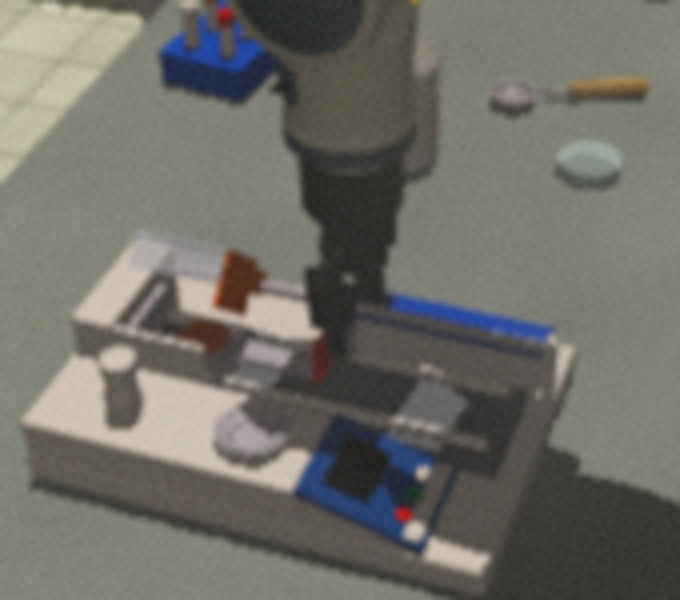

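View pics/f2_top.png

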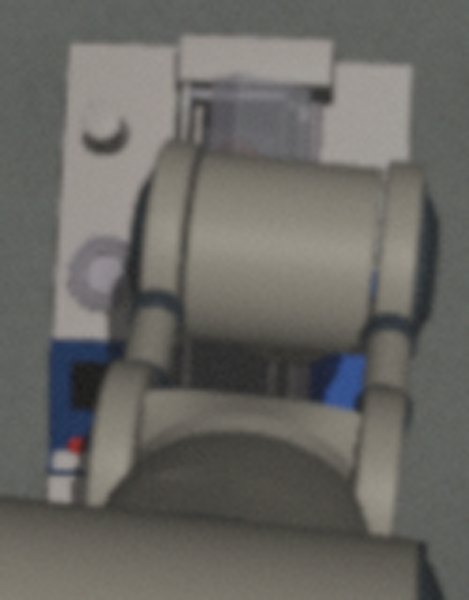

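Emit:
step_arm:
  moves:
    - [[-0.002,0,0,0,0,0,0.0625],[-0.004,0,0,0,0,0,0.0625],[-0.006,0,0,0,0,0,0.0625],[-0.008,0,0,0,0,0,0.0625],[-0.0095,0,0,0,0,0,0.0625],[-0.011,0,0,0,0,0,0.0625],[-0.012,0,0,0,0,0,0.0625],[-0.013,0,0,0,0,0,0.0625],[-0.013,0,0,0,0,0,0.0625]]

```text
t: 10.47
eef_pos: [0.584, 0.0002, 0.0541]
tool_rot: [0.012, 0.707, -0.707, -0.015]
force: [-3.4, 0.2, 6.0]
width: 0.735
```

Emit:
step_arm:
  moves:
    - [[-0.0005,0,0,0,0,0,0.0625],[-0.001,0,0,0,0,0,0.0625],[-0.0015,0,0,0,0,0,0.0625],[-0.0015,0,0,0,0,0,0.0625]]

```text
t: 10.8
eef_pos: [0.5845, 0.0002, 0.0537]
tool_rot: [0.011, 0.707, -0.707, -0.016]
force: [-4.1, 1.1, 7.0]
width: 0.735
```

Emit:
step_arm:
  moves:
    - [[-0.0005,-0.0005,0,0,0,0,0.0625],[-0.001,-0.0005,0,0,0,0,0.0625],[-0.0015,-0.0005,0,0,0,0,0.0625],[-0.002,-0.0005,0,0,0,0,0.0625],[-0.002,-0.0005,0,0,0,0,0.0625]]

```text
t: 11.22
eef_pos: [0.5856, 0.0001, 0.0538]
tool_rot: [0.011, 0.707, -0.707, -0.017]
force: [-4.5, 0.1, 5.4]
width: 0.735
```

```bash
python3 - <<'E'
from go import *
goal(-66.5,5.5,55,-1)
E
```

```text
t 11.22 TCP in analyser mm [-68.    6.   53.8] world [5.856e-01 1.000e-04 5.380e-02] F [-4.5  0.1  5.4] w 0.735 q [-0.1   0.66  1.61 -0.    0.88  1.51]
shift [-0.0015 -0.0012  0.0005] turn [ 0.0005 -0.001   0.0086] axes [[-0.999, -0.009, -0.039], [0.039, 0.001, -0.999], [0.009, -1.0, -0.0]]
```

Emit:
step_arm:
  moves:
    - [[-0.001,-0.001,0,0,0,0.004,0.0625],[-0.0015,-0.001,0,0,0,0.0085,0.0625],[-0.002,-0.001,0,0,0,0.0085,0.0625],[-0.0025,-0.001,0,0,0,0.0085,0.0625],[-0.003,-0.001,0,0,0,0.0085,0.0625],[-0.003,-0.001,0,0,0,0.0085,0.0625]]

```text
t: 11.72
eef_pos: [0.5884, 0.0001, 0.0547]
tool_rot: [0.013, 0.707, -0.707, -0.014]
force: [-4.3, -0.6, 5.5]
width: 0.729
```

```bash
python3 look.py g;python3 - <<'E'
from go import *
goal(-66.5,5.5,55,-1)
E
```

```text
t 11.72 TCP in analyser mm [-65.2   6.   54.7] world [5.884e-01 1.000e-04 5.470e-02] F [-4.3 -0.6  5.5] w 0.729 q [-0.1   0.66  1.61  0.    0.87  1.51]
top 3.75
side 4.0
t 11.82 TCP in analyser mm [-65.2   6.   54.7] world [0.5884 0.     0.0547] F [-4.7 -0.5  6.2] w 0.732 q [-0.1   0.66  1.61  0.    0.87  1.51]
shift [ 0.0013 -0.0003  0.0005] turn [ 0.0005 -0.0009  0.0007] axes [[-0.999, -0.001, -0.039], [0.039, 0.001, -0.999], [0.001, -1.0, -0.0]]
```

View pics/g_side.png

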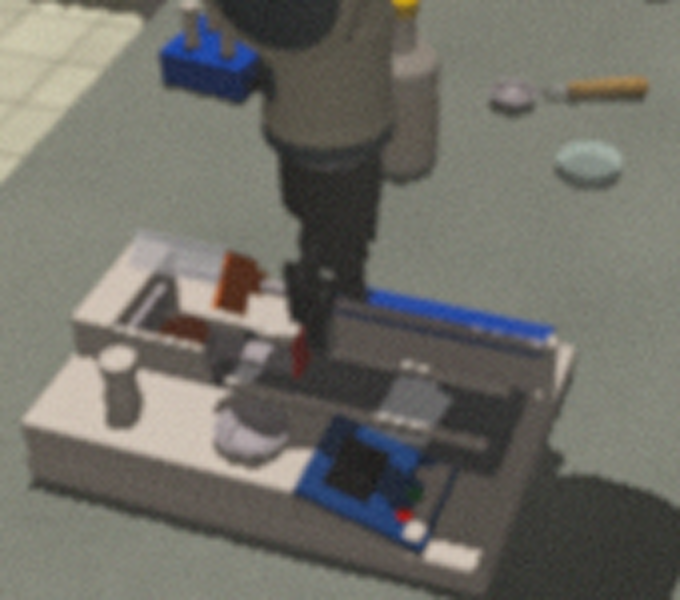

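Emit:
step_arm:
  moves:
    - [[-0.0005,0,0,0,0,0,0.0625],[-0.001,0,0,0,0,0,0.0625],[-0.0015,0,0,0,0,0,0.0625],[-0.002,0,0,0,0,0,0.0625],[-0.002,0,0,0,0,0,0.0625]]

```text
t: 12.23
eef_pos: [0.5886, 0.0002, 0.0545]
tool_rot: [0.012, 0.707, -0.707, -0.015]
force: [-15.5, -0.7, 12.6]
width: 0.73
```

```bash
python3 - <<'E'
from go import *
goal(-66.5,5.5,55,-1)
E
```

```text
t 12.23 TCP in analyser mm [-65.1   6.1  54.5] world [5.886e-01 2.000e-04 5.450e-02] F [-15.5  -0.7  12.6] w 0.73 q [-0.1   0.66  1.6   0.    0.88  1.51]
shift [ 0.0014 -0.0005  0.0006] turn [ 0.0006 -0.0005  0.0044] axes [[-0.999, -0.004, -0.038], [0.038, 0.001, -0.999], [0.004, -1.0, -0.001]]
```

Emit:
step_arm:
  moves:
    - [[-0.0005,0,0,0,0,0,0.0625],[-0.0012,0,0,0,0,0.003,0.0625],[-0.0018,0,0,0,0,0.003,0.0625],[-0.0018,0,0,0,0,0.003,0.0625]]

```text
t: 12.57
eef_pos: [0.5885, 0.0003, 0.0543]
tool_rot: [0.012, 0.707, -0.707, -0.015]
force: [-14.4, -0.1, 12.4]
width: 0.732
```

```bash
python3 - <<'E'
from go import *
goal(-85,6,55,-1)
E
```

```text
t 12.57 TCP in analyser mm [-65.1   6.2  54.3] world [5.885e-01 3.000e-04 5.430e-02] F [-14.4  -0.1  12.4] w 0.732 q [-0.1   0.66  1.6   0.    0.88  1.51]
shift [ 0.0199 -0.0006  0.0002] turn [ 0.0007 -0.0001  0.005 ] axes [[-0.999, -0.005, -0.038], [0.038, 0.001, -0.999], [0.005, -1.0, -0.001]]
```

Emit:
step_arm:
  moves:
    - [[0.002,0,0,0,0,0.002,0.0625],[0.005,0,0,0,0,0.004,0.0625],[0.01,0,0,0,0,0.005,0.0625],[0.015,0,0,0,0,0.005,0.0625],[0.02,0,0,0,0,0.005,0.0625],[0.025,0,0,0,0,0.005,0.0625],[0.03,0,0,0,0,0.005,0.0625],[0.036,0,0,0,0,0.005,0.0625],[0.044,0,0,0,0,0.005,0.0625],[0.052,0,0,0,0,0.005,0.0625],[0.06,0,0,0,0,0.005,0.0625],[0.06,0,0,0,0,0.005,0.0625]]

```text
t: 13.57
eef_pos: [0.5287, 0.0026, 0.055]
tool_rot: [0.014, 0.707, -0.707, -0.013]
force: [-4.3, -0.3, 6.1]
width: 0.735
```

```bash
cat >> look.py <<'E'
# overlay tab at home
r=cam("side"); q=np.load('pose.npy')
im=cv2.resize(r[0]["color"][:,:,::-1],None,fx=6,fy=6,interpolation=cv2.INTER_CUBIC); i2=im.copy()
for x,y0,y1,z0,z1 in((-55.5,27,57,45,81),):
    u=(proj(A2W([(x,y0,z0),(x,y1,z0),(x,y1,z1),(x,y0,z1)],q[:3]),*r[1:])+q[7:9])*6+2.5
    cv2.polylines(i2,[u.astype(int)],True,(0,255,0),1)
th=np.linspace(0,6.3,40)
u=(proj(A2W(np.c_[42+23*np.cos(th),54+23*np.sin(th),65+0*th],q[:3]),*r[1:])+q[7:9])*6+2.5
cv2.polylines(i2,[u.astype(int)],True,(0,255,0),1)
sl=np.s_[180*6:235*6,255*6:320*6]
cv2.imwrite(f"pics/{sys.argv[1]}_home.png",np.hstack([im[sl],i2[sl]]))
E
python3 look.py h
```

```text
t 13.57 TCP in analyser mm [-124.9    6.3   55. ] world [0.5287 0.0026 0.055 ] F [-4.3 -0.3  6.1] w 0.735 q [-0.11  0.61  1.76  0.    0.77  1.5 ]
top 3.75
side 4.0
```

View pics/h_home.png

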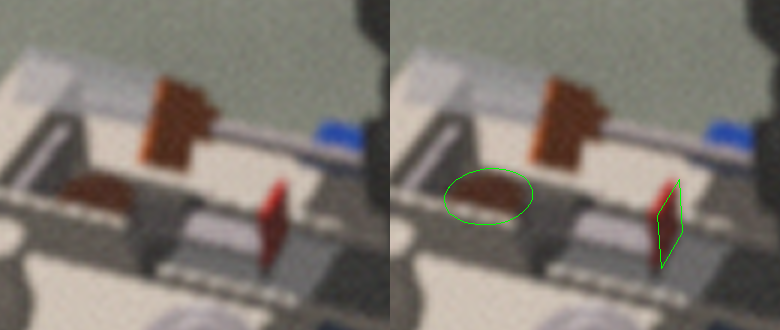

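View pics/h_side.png

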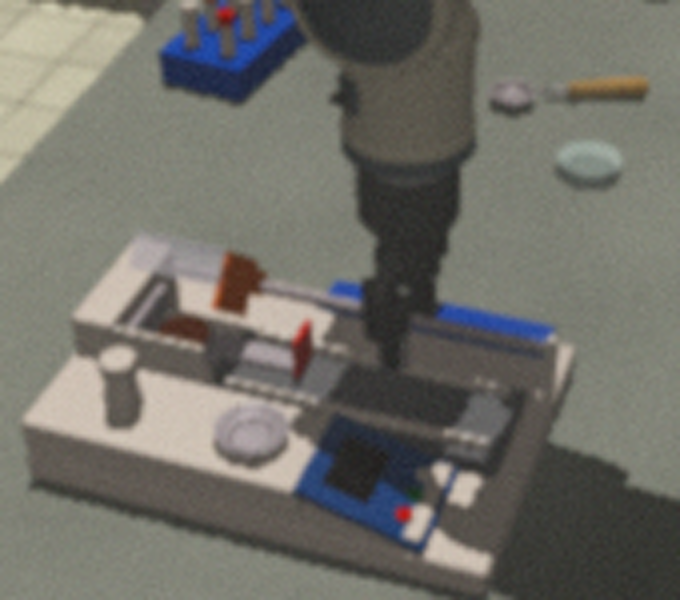

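Emit:
step_arm:
  moves:
    - [[0,-0.003,0,0,0,0,0.0625],[0,-0.006,0,0,0,0,0.0625],[0,-0.009,0,0,0,0,0.0625],[0,-0.012,0,0,0,0,0.0625],[0,-0.015,0,0,0,0,0.0625],[0,-0.018,0,0,0,0,0.0625],[0,-0.021,0,0,0,0,0.0625],[0,-0.024,0,0,0,0,0.0625],[0,-0.027,0,0,0,0,0.0625],[0,-0.03,0,0,0,0,0.0625],[0,-0.034,0,0,0,0,0.0625],[0,-0.038,0,0,0,0,0.0625],[0,-0.044,0,0,0,0,0.0625],[0,-0.052,0,0,0,0,0.0625],[0,-0.06,0,0,0,0,0.0625],[0,-0.075,0,0,0,0,0.0625],[0,-0.09,0,0,0,0,0.0625],[0,-0.11,0,0,0,0,0.0625],[0,-0.13,0,0,0,0,0.0625],[0,-0.13,0,0,0,0,0.0625]]

```text
t: 15.38
eef_pos: [0.5303, 0.0024, 0.1888]
tool_rot: [0.015, 0.707, -0.707, -0.011]
force: [1.1, 0.4, 0.8]
width: 0.73
```

```bash
python3 look.py i; python3 - <<'E'
from go import *
goal(-250,6,200,-1)
E
```

```text
t 15.38 TCP in analyser mm [-123.3    6.2  188.8] world [0.5303 0.0024 0.1888] F [1.1 0.4 0.8] w 0.73 q [-0.11  0.41  1.64  0.    1.09  1.5 ]
top 3.75
side 4.0
t 15.53 TCP in analyser mm [-125.1    6.3  185. ] world [0.5285 0.0026 0.185 ] F [ 0.9 -0.5  0.4] w 0.734 q [-0.11  0.41  1.64  0.    1.09  1.5 ]
shift [ 0.1249 -0.0151  0.0003] turn [ 0.0008 -0.0002 -0.0007] axes [[-0.999, 0.001, -0.038], [0.038, 0.001, -0.999], [-0.001, -1.0, -0.001]]
```

View pics/i_home.png

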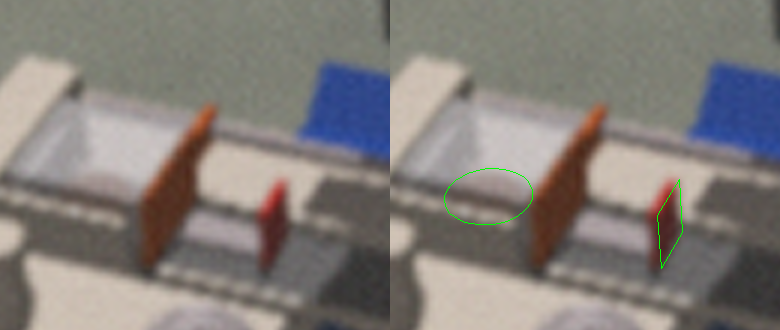

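View pics/i_side.png

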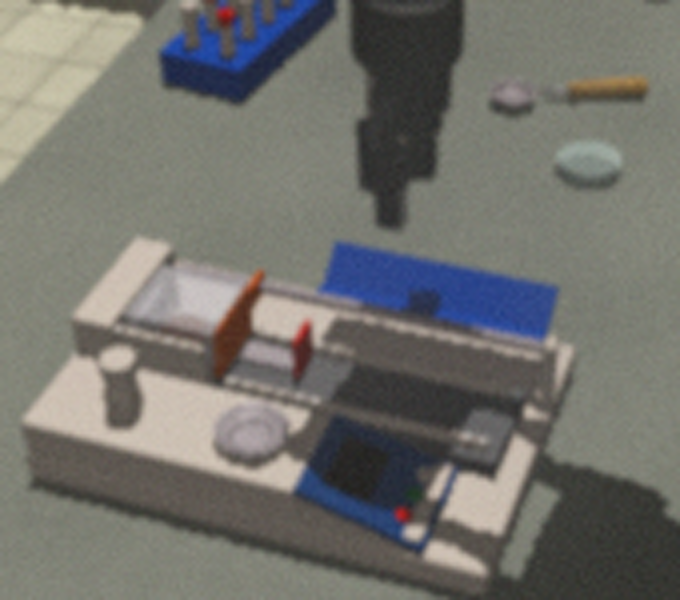

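Emit:
step_arm:
  moves:
    - [[0.015,-0.005,0,0,0,0,0.0625],[0.035,-0.01,0,0,0,0,0.0625],[0.055,-0.015,0,0,0,0,0.0625],[0.075,-0.02,0,0,0,0,0.0625],[0.095,-0.025,0,0,0,0,0.0625],[0.11,-0.03,0,0,0,0,0.0625],[0.12,-0.03,0,0,0,0,0.0625],[0.125,-0.03,0,0,0,0,0.0625],[0.125,-0.03,0,0,0,0,0.0625],[0.125,-0.03,0,0,0,0,0.0625],[0.125,-0.03,0,0,0,0,0.0625]]

```text
t: 16.45
eef_pos: [0.4044, 0.0072, 0.2147]
tool_rot: [0.014, 0.707, -0.707, -0.013]
force: [-0.5, 0.2, 0.4]
width: 0.732
```

```bash
python3 look.py j; python3 - <<'E'
from h import *
for n in("side","top"):
    cv2.imwrite(f"pics/fin_{n}.png",bot.snapshot(n)["color"][:,:,::-1])
E
```

```text
t 16.45 TCP in analyser mm [-249.4    6.2  214.7] world [0.4044 0.0072 0.2147] F [-0.5  0.2  0.4] w 0.732 q [-0.13  0.21  1.88  0.    1.06  1.48]
top 3.75
side 4.0
```

View pics/j_top.png

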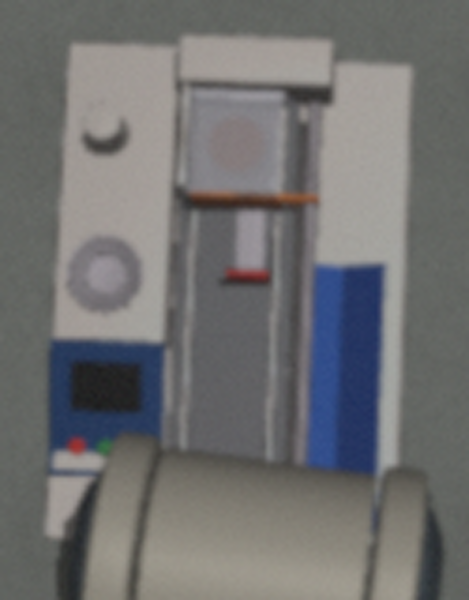

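View pics/fin_side.png

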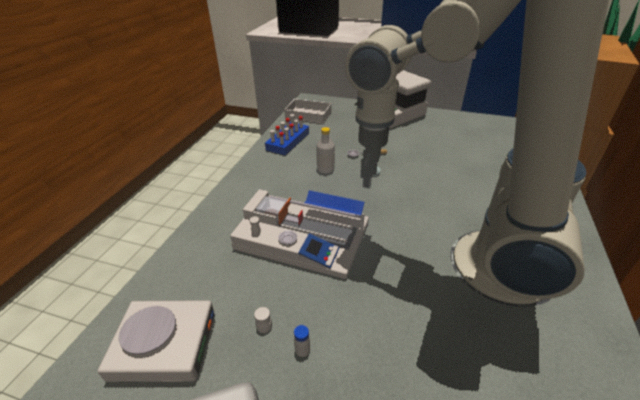

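```bash
python3 -c "
from bench import bot
print(bot.hand_in())"
```

```text
the job is handed in; nothing more can be done
None
```

The carrier is fully home in the analyser, the flap has sprung shut in front of the sample, and the job is handed in. It took about 17 s of the 56 s allowed.

- **What I did:** I straddled the hinge pin and pressed the paddle down with one fingertip. In the side picture the flap then stood at about 0.7 rad, and it still looked the same at my later looks during the push. I pushed the red tab with the other fingertip for about 120 mm until the carrier stopped. Then I drew back 60 mm with the paddle still held down, and lifted slowly so the flap closed gently.
- **Reaching home:** The carrier stopped dead. The force along the lane rose from about 4 N to 15 N, and another 1.8 mm commanded gave no movement. The arm stopped about 1.4 mm past my computed home point, and the tab in the side picture also sits 1–2 mm past it. That is within my error in locating the analyser.
- **Last pictures:** The flap is fully shut, with the paddle back at its starting slope. The pan shows under the clear hood and the tab stands about 54 mm in front of the panel. By eye, the vials, the bottle and the spare pan have not moved; the arm partly hid the dish and spatula in the last side picture, but they were unmoved in the view just before. The hand was clear, reading about 0.5 N, which is noise level.
- **Disagreement:** Early on, the networks' points for the tab and hinge-pin end did not agree between the two cameras, by up to 4 cm or more. I used a fit to the picture edges from both cameras instead, which matched to about a pixel.

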